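Pin the specimen carrier's latch for transport

ROBOT

A 6-joint arm with a two-finger parallel gripper is mounted at the origin on the work surface. World frame = base frame: x ahead of the robot, y to its left, z up, the work surface at z = 0. Lengths are in m, angles in degrees, forces in N, time in s.
With the tool pointing down it reaches from about 0.3 to 0.775 m from the base axis. Payload 14.6 kg.
Tool frame: the origin (TCP) lies at the very end of the fingers, on their centre line; the grasp point (between the pads) lies 19 mm behind it; z points along the fingers, x is the direction in which the jaws open and shut, and the axes are right-handed (so a half turn about z gives the same grasp; the last joint's range is limited). The gripper opens to 85 mm and grips with 20 to 120 N. Pads are 22 mm wide; open, the fingers measure 114 mm over their backs; the gripper's body (76 mm by 85 mm) begins 54 mm behind the grasp point. The pads swing forward as they close: fully open they stand 13 mm farther back than shut.
Start: joints at [66.658, 17.183, 87.147, -0, 75.671, -3.816], TCP at [0.184, 0.518, 0.231] pointing down, gripper open.
Joint ranges: [-173.82, 173.82], [-45.26, 126.66], [13.44, 144.39], [-59.66, 239.66], [0, 175.72], [-146.38, 146.38]. Speed limits (degrees/s): [127.2, 127.2, 147.25, 180, 180, 180].

INTERFACE

Orientations are given as [roll, pitch, yaw] about the fixed x, y, z axes, in that order (R = Rz(yaw) Ry(pitch) Rx(roll)).
In Python, from workcell import manip gives the robot as it stands.
- The arm moves only by the shell command python3 -m handwheel 'ROWS' [FORCE]. ROWS is JSON, a list of rows, each a list of 7 numbers: the opening, from 0 (shut) to 1 (fully open), then the shift along the tool's x, y, z in cm, then the turn, a rotation vector about the tool's x, y, z in rad. A call has 1 to 10 rows; each row shifts and turns the commanded pose from where the row before left it, along the tool's axes as they then stand; what a row does not reach is not made up. A row lasts 1/8 s, in which the tool goes at most 62.5 mm and 10.7 degrees, less where a joint would pass 70% of its speed; a pose out of reach is approached as far as the arm can. A call with a gripper value outside its range is refused whole. The fingers move at their own pace and stop on an object; FORCE is the grip in N (left out, the last holds). Time passes only in rows, so rows that do not move let the fingers close. It gives the time, the measured TCP pose, the force and the opening at its end, in the units of the state.
- manip.sense(): the state, without advancing time (a new reading comes with each control period).
- manip.get_image(name): name is "scene" or "top"; returns (picture, depth): 400x640x3 uint8, red, green, blue; 400x640 float32, m along the optical axis (not along the pixel's ray), 0 where there is no reading.
- manip.get_calibration(name): a dict with "K" (3x3 intrinsics, pixels), "k1" (the pictures are not rectified: a ray, as slopes to the right and down, at radius r is drawn at 1 + k1 r^2 times it, then the intrinsics apply), "R" (3x3) and "t" (3): a world point X has camera coordinates R X + t. Camera axes: x right, y down, z forward; pixel columns grow to the right and rows downward; lengths in m; the calibration is good to about 2 mm. A picture is of the moment at which its call begins. get_calibration takes no time and is no camera call.
- manip.close_job(): hands the job in, once; it reports no verdict.
Trained networks look in the newest picture that a camera, given by its name, has taken for a name from the list of things; names that differ only in an ending like _2 or _b are one class to them, and where a whole thing is asked for, a point or a joint stands for the part that bears it (a point fixed in the world has none). Each returns a list of dicts, best first, with "confidence" (0 to 1); they miss things now and then, are a little off and sometimes report something else, mostly with a low value. They report only what shows in the picture. A call takes as long as a camera call. They do not tell look-alikes from the thing itself.
- manip.spot_in(camera, target): "location" ([x, y, z] in m, in the coordinates of the camera as it stood for that picture, good to about 4 mm: the middle of the surface that is visible of it).
- manip.masks_of(camera, target): "region" (400x640 bool, what is visible of it).
The state is a dict: "clock": time; "joint_positions": joint angles; "joint_velocities": joint speeds; "tau": joint torques, N m; "position": TCP position; "eef_rot": TCP orientation; "force": force on the tool from outside, world axes, zero at the start; "moment": the same for the moment, N m; "opening": opening from 0.0 (shut) to 1.0 (fully open).
Only numpy, scipy, OpenCV 4.12 (cv2) and the standard library are available. Lean on these libraries where they do the work, as an engineer would, in place of code of your own. Each camera call takes 0.05 s, during which the arm holds its last target.

TASK

Make the specimen carrier ready for transport. First turn the red dial on its lid clockwise, click by click, until its white pointer stands over the green mark and the bore of its hub lines up with the holes in the two metal ears. Then pick up the ball-lock pin by squeezing its green push plate against the yellow handle plate, slide it from the landing-plate side through ear, hub and ear until its black shoulder is home against the first ear, and let go so that the balls spring out and lock behind the far ear; leave the other things on the table where they are.

Things in the scene. Friction and masses are not known exactly. Their poses are not given: they have to be found in the camera images.
- dial (a joint): Red latch dial on the carrier's lid, vertical axis. Rad: 0 = locked (bores aligned, white pointer over green mark), negative before it; grows clockwise seen from above. Clicks every 0.419 rad (24 degrees), about 0.08 N m each; starts 1 to 3 clicks short (-0.42, -0.84, -1.26, seldom between), can be overshot (stops -1.65, +0.65). Left within half a click it springs to a rest.
- dial_grip (a point): Middle of the dial's upright red grip bar, on the dial's axis: bar 14 mm wide (its x), 48 long (its y), 36 high (18 above and below this point); white pointer stripe on its -y end. Turns with the dial, z up; at dial 0 its axes are parallel to latch_mouth's. The bar stands on a red index plate, radius 31 mm, 6 thick; below it a steel hub 30 mm square, cross-bored 15 mm square along its x.
- latch_mouth (a point): Centre of the 14 mm square hole in the outer face of the first ear: the pin enters here. x = horizontal, along the bores, the way the pin goes in; z up. Two aluminium ears 7 mm thick, 40 wide, rising 34 above the lid: the first from x = 0 to 7 mm, the far one from 53 to 60; hub axis at x = 30. The lid's top is 18 mm below this point. Fixed to the carrier.
- landing (a point): Centre of the top of the aluminium landing plate on the lid before the first ear, 66 mm along x by 46; same axes as latch_mouth. It lies 34 mm before latch_mouth (-x) and 15.5 mm below it. The released pin's flat foot settles on it.
- carrier: Specimen carrier, fixed: blue box, white lid, 262 mm (x) by 202 (y); origin under its centre, lid top at z = 125 mm; axes as latch_mouth, which is at x = -10, y = 0, z = 143. Also on the lid: black plunger housing 22 by 20 mm, 47 high, at x = 20, y = 51; grey bar handle along x at y = 83, 34 high; green lock mark at x = 20, y = -47.
- pin_grip (a point): Ball-lock pin, 150 g, loose, upright on its flat foot, overall 144 x 26 x 58 mm. Point midway between the faces to squeeze, 38 mm above the underside; x along the shaft to the tip, z up. Yellow handle plate (fixed, front face x = +13 mm) and green push plate (back face x = -13), each 6 thick, 26 wide, tops 58 above the underside: 26 mm over both at rest, 18 when fully squeezed.
- pin_shoulder (a point): Centre of the pin's shoulder face, on the shaft axis, 14 mm above the underside; 45 ahead of pin_grip, 24 below it; same axes. Ahead: steel shaft, 10 mm diameter, 84 long, last 6 tapered. Behind it the black body, 26 wide, 22 high, reaches back 38 mm, to under the yellow plate; then a foot 6 high for 22 more. Home = this point at latch_mouth.
- pin_button (a joint): Travel of the green push plate, m: 0 = released; 0.008 = fully squeezed towards the tip; spring 4 N at first, 12 N at the end. It works two brass balls 67 mm along the shaft from the shoulder, on its +y and -y sides: released they stand out to 19 mm across and cannot pass the 14 mm holes, squeezed they draw wholly in.
- tube_rack: Bystander, loose, to be left alone: white rack with eight blue-capped tubes, 110 (x) by 55 mm, 100 mm high; origin at the centre of its underside.
- spray_bottle: Bystander, loose, to be left alone: white spray bottle with red trigger, 72 mm in diameter, 205 mm high; origin at the centre of its underside.
- timer: Bystander, loose, to be left alone: white timer, 50 by 50 by 18 mm; origin at the centre of its underside.
- tape_roll: Bystander, loose, to be left alone: blue roll of tape lying flat, 56 mm in diameter, 19 mm high; origin at the centre of its underside.
- lone_tube: Bystander, loose, to be left alone: blue-capped tube lying along x, 103 mm long, 17 mm thick; origin at the centre of its underside.
- marker: Bystander, loose, to be left alone: white marker pen lying along x, 128 mm long, 12 mm thick; origin at the centre of its underside.
- ice_pack: Bystander, loose, to be left alone: light blue hard ice pack, 90 (x) by 150 by 25 mm; origin at the centre of its underside.
- swab_jar: Bystander, loose, to be left alone: jar with blue cap, 60 mm in diameter, 80 mm high; origin at the centre of its underside.
Mind the look-alikes: they are no part of the job. There is more than one size of the part that bears pin_grip; the job needs the middle-sized.

How it is judged:
By the outcome, as a careful person would: the job done as asked, in the order asked, and still so for the second after the job is handed in, with the robot touching nothing.
It also fails if it takes over 64 s, if anything falls off the work surface, if the arm or the gripper's body presses on something with over 40 N, if the wrist force passes 120 N, or if a joint passes its speed limit or range.

## Working session

There is one attempt and no reset: what is moved stays moved. The work goes in short steps, Python scripts to look and compute and a shell command to move; the robot and the scene stay as the last step left them, time stands still between calls to the robot, and variables do not carry over. Pictures are saved under pics/ and viewed, and the job is handed in when it is done.

```bash
mkdir -p pics; ls
cat > h.py <<'E'
import numpy as np, cv2
from workcell import manip
def snap(n,f=None):
    im,d=manip.get_image(n)
    if f: cv2.imwrite('pics/'+f,im[:,:,::-1])
    np.savez('/tmp/'+n+'.npz',im=im,d=d)
    return im,d
def und(n,u,v):
    c=manip.get_calibration(n);K=np.array(c['K'])
    xd=(u-K[0,2])/K[0,0];yd=(v-K[1,2])/K[1,1]
    rd=np.hypot(xd,yd);r=rd
    for _ in range(30): r=rd/(1+c['k1']*r*r)
    s=np.where(rd>0,r/np.maximum(rd,1e-12),1)
    return xd*s,yd*s,np.array(c['R']),np.array(c['t'])
def w(n,u,v,d):
    u=np.asarray(u,float);v=np.asarray(v,float);d=np.asarray(d,float)
    x,y,R,t=und(n,u,v)
    P=np.stack([x*d,y*d,d],-1)
    return (P-t)@R
def atz(n,u,v,z):
    u=np.asarray(u,float);v=np.asarray(v,float)
    x,y,R,t=und(n,u,v)
    C=-R.T@t; D=np.stack([x,y,np.ones_like(x)],-1)@R
    return C+D*((z-C[2])/D[...,2])[...,None]
def cloud(n):
    z=np.load('/tmp/'+n+'.npz');d=z['d']
    v,u=np.mgrid[0:400,0:640]
    return z['im'],d,w(n,u,v,d)
E
python3 - <<'E'
from h import *
snap('scene','s0.png');snap('top','t0.png')
for n in('scene','top'):
    c=manip.get_calibration(n);print(n,c['K'],c['k1'],-np.array(c['R']).T@c['t'])
print(manip.sense())
E
```

```text
pics
scene [[420.27455866   0.         321.16212501]
 [  0.         420.27455866 207.18637032]
 [  0.           0.           1.        ]] -0.10393148367762509 [ 1.21719209 -0.01919899  0.74291529]
top [[430.06122856   0.         314.39945235]
 [  0.         430.06122856 203.72325471]
 [  0.           0.           1.        ]] -0.03153679161947914 [ 0.28575523 -0.05961572  1.12295762]
{'clock': 0.1, 'joint_positions': array([ 6.66589355e+01,  1.72126241e+01,  8.71765190e+01, -1.71423410e-03,
        7.56700095e+01, -3.81364193e+00]), 'joint_velocities': array([-0.02601416, -0.09279313, -0.07528211,  0.02446243,  0.01672639,
       -0.0828359 ]), 'tau': array([ 2.08694819e-04, -5.44375634e+01, -3.62372696e+01, -7.91135426e-05,
        2.94190264e-03,  2.66164801e-05]), 'position': array([0.1837488 , 0.51817844, 0.230778  ]), 'eef_rot': array([-1.79997722e+02,  5.91320292e-02,  7.04730038e+01]), 'force': array([-0.70787253, -0.10560258, -0.40250258]), 'moment': array([ 0.02016703, -0.00848291,  0.00216959]), 'opening': 0.9997915540050152}
```

View pics/s0.png

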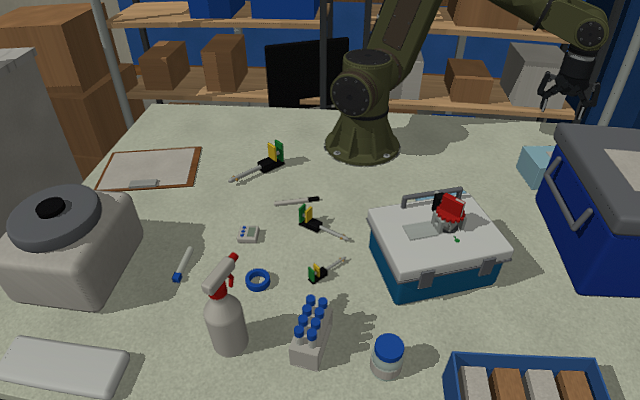

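View pics/t0.png

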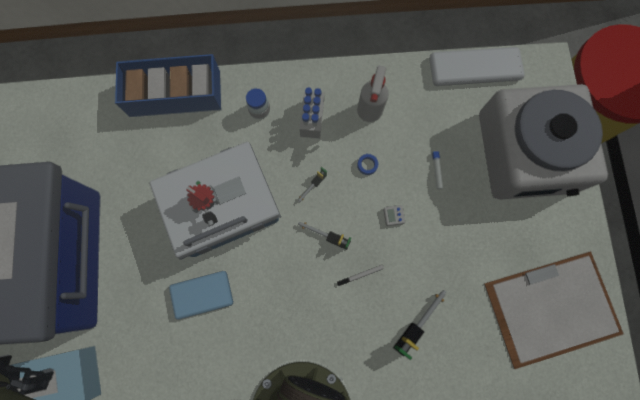

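Run:
```python
from h import *
im,d,P=cloud('top')
a=im[130:270,140:290,::-1];b=im[160:370,285:460,::-1]
cv2.imwrite('pics/ta.png',cv2.resize(a,None,fx=5,fy=4*1.25,interpolation=cv2.INTER_CUBIC)[:600,:800]) if 0 else cv2.imwrite('pics/ta.png',cv2.resize(a,None,fx=4,fy=4,interpolation=cv2.INTER_CUBIC))
cv2.imwrite('pics/tb.png',cv2.resize(im[215:260,285:360,::-1],None,fx=8,fy=8,interpolation=cv2.INTER_CUBIC))
im2,d2,P2=cloud('scene')
cv2.imwrite('pics/sa.png',cv2.resize(im2[175:315,355:525,::-1],None,fx=4,fy=4,interpolation=cv2.INTER_CUBIC))
# pins: tip-tail lengths
for t in ('pin_grip',):
  for c in('top','scene'):
    for m in manip.masks_of(c,t):
        r=m['region'];Q=(P if c=='top' else P2)[r]
        v,u=np.nonzero(r)
        Q=Q[(Q[:,2]>.004)&(Q[:,2]<.1)]
        xy=Q[:,:2];mu=xy.mean(0);U,S,V=np.linalg.svd(xy-mu,full_matrices=False)
        p=(xy-mu)@V[0]
        print(c,round(m['confidence'],2),len(u),u.mean(),v.mean(),mu,np.ptp(p),np.ptp((xy-mu)@V[1]),Q[:,2].max(),V[0])
```

```text
top 0.88 364 331.7225274725275 237.22527472527472 [ 0.42672207 -0.10419002] 0.1402953209381574 0.026430702985399488 0.06208575724035887 [-0.48667408 -0.87358362]
top 0.71 843 416.2526690391459 329.33214709371293 [ 0.18202787 -0.29516196] 0.19185799629553585 0.03649188873056569 0.08013546924291157 [-0.71793463  0.69611052]
top 0.51 232 314.9310344827586 181.46120689655172 [ 0.57619754 -0.07492784] 0.10486168102018989 0.020086583121786065 0.04766989352999021 [-0.69776438  0.71632735]
scene 0.85 355 320.86760563380284 271.24225352112677 [ 0.58409524 -0.07892961] 0.10457199599386127 0.022459587294399695 0.044225486187635395 [ 0.71488748 -0.69923951]
scene 0.61 513 313.60233918128654 222.03313840155946 [ 0.42711444 -0.11311346] 0.13909121698822852 0.02903193731496019 0.05931385489779471 [0.44545645 0.89530361]
scene 0.55 665 266.612030075188 160.93082706766918 [ 0.17490398 -0.28418821] 0.18976020530336915 0.03911768575384048 0.07876174492900521 [ 0.71206177 -0.70211682]
```

View pics/ta.png

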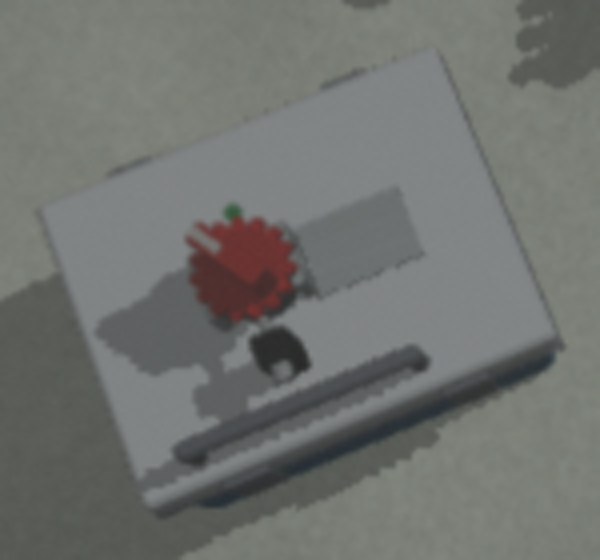

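View pics/tb.png

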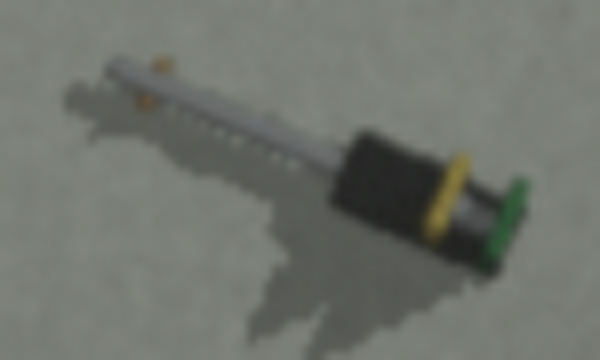

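View pics/sa.png

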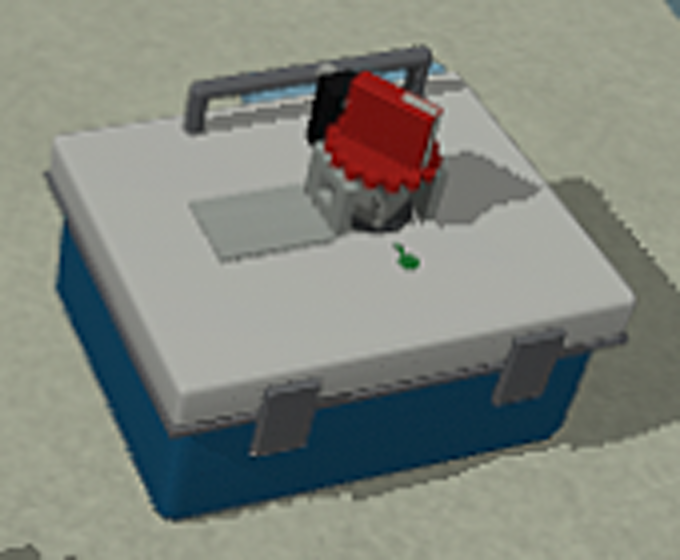

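```bash
cat > fit.py <<'E'
from h import *
for c in('top','scene'):
    im,d,P=cloud(c)
    ms=manip.masks_of(c,'carrier')
    print(c,[(round(m['confidence'],2),m['region'].sum(),P[m['region']].mean(0).round(3)) for m in ms])
    if not ms: continue
    r=ms[0]['region']
    Q=P[r]; L=Q[(abs(Q[:,2]-.125)<.005)]
    h=np.histogram(Q[:,2],bins=np.arange(0,.22,.004));print(h[0])
    print('lid z median',np.median(L[:,2]),len(L))
    rect=cv2.minAreaRect((L[:,:2]*1000).astype(np.float32));print(rect)
    # red bar
    hsv=cv2.cvtColor(im,cv2.COLOR_RGB2HSV)
    red=(((hsv[...,0]<8)|(hsv[...,0]>172))&(hsv[...,1]>120))&r
    red=(((hsv[...,0]<8)|(hsv[...,0]>172))&(hsv[...,1]>120))&(np.hypot(P[...,0]-.49,P[...,1]-.19)<.1)&(P[...,2]>.14)
    R=P[red];print('red',len(R),np.histogram(R[:,2],bins=np.arange(.14,.23,.004)))
    zt=np.percentile(R[:,2],97);T=R[R[:,2]>.195] if zt>.195 else R[R[:,2]>zt-.006]
    print(zt,T.mean(0),cv2.minAreaRect((T[:,:2]*1000).astype(np.float32)))
    pl=R[(R[:,2]<.170)];print('plate',pl.mean(0),cv2.minEnclosingCircle((pl[:,:2]*1000).astype(np.float32)))
    g=(hsv[...,0]>40)&(hsv[...,0]<85)&(hsv[...,1]>90)&(abs(P[...,2]-.127)<.01)
    print('green',P[g].mean(0),g.sum())
E
python3 fit.py
```

```text
top [(0.75, np.int64(9524), array([0.519, 0.167, 0.13 ]))]
[   5    0    5   14   16   22   25   19   14   20   21   21   18    9
    0    0    2    6    6    8   10   12   44   82   28   34   35   48
  104  208 3263 3967  260   17   18   10   16   24  142  232   80  299
  126   33    6    4    4    5    5   18   96   24    0    0]
lid z median 0.1243113691174936 7460
((529.45703125, 173.08729553222656), (202.1947021484375, 262.18731689453125), 19.081031799316406)
red 219 (array([  0,   0,   0,   0,   0,  17, 109,  23,   0,   1,   0,   0,   0,
         0,   6,  57,   6,   0,   0,   0,   0,   0]), array([0.14 , 0.144, 0.148, 0.152, 0.156, 0.16 , 0.164, 0.168, 0.172,
       0.176, 0.18 , 0.184, 0.188, 0.192, 0.196, 0.2  , 0.204, 0.208,
       0.212, 0.216, 0.22 , 0.224, 0.228]))
0.20395031616081113 [0.51813877 0.18379661 0.2019744 ] ((520.678955078125, 187.03155517578125), (34.08738708496094, 12.74906063079834), 49.47992706298828)
plate [0.52913483 0.18079957 0.16611863] ((521.8519897460938, 191.0421142578125), 28.224626541137695)
green [nan nan nan] 0
scene [(0.97, np.int64(12157), ar
[... 525 characters left out ...]
4,   1,   2,  27, 190,  41,  35,  33,  30,  33,  36,
        34,  34,  75,   7,   0,   0,   0,   0,   0]), array([0.14 , 0.144, 0.148, 0.152, 0.156, 0.16 , 0.164, 0.168, 0.172,
       0.176, 0.18 , 0.184, 0.188, 0.192, 0.196, 0.2  , 0.204, 0.208,
       0.212, 0.216, 0.22 , 0.224, 0.228]))
0.2033532106095578 [0.52467412 0.18791727 0.20079005] ((523.7269897460938, 190.45626831054688), (47.53156280517578, 14.15174388885498), 50.54595947265625)
plate [0.53178393 0.18500478 0.16538309] ((497.3190002441406, 188.16236877441406), 56.91285705566406)
green [0.56512539 0.20641649 0.12666731] 16fit.py:21: RuntimeWarning: Mean of empty slice.
  print('green',P[g].mean(0),g.sum())
  ret = um.true_divide(
```

Run:
```python
from h import *
im,d,P=cloud('top');im2,d2,P2=cloud('scene')
a=cv2.resize(im[175:215,180:230,::-1],None,fx=12,fy=12,interpolation=cv2.INTER_CUBIC)
b=cv2.resize(im2[185:240,425:475,::-1],None,fx=10,fy=10,interpolation=cv2.INTER_CUBIC)
cv2.imwrite('pics/z1.png',a*1);cv2.imwrite('pics/z2.png',b)
# side face normal of bar from scene
hsv=cv2.cvtColor(im2,cv2.COLOR_RGB2HSV)
red=(((hsv[...,0]<8)|(hsv[...,0]>172))&(hsv[...,1]>120))&(np.hypot(P2[...,0]-.523,P2[...,1]-.19)<.04)&(P2[...,2]>.174)&(P2[...,2]<.197)
Q=P2[red][:,:2];mu=Q.mean(0)
for i in range(3):
    U,S,V=np.linalg.svd(Q-mu,full_matrices=False);e=(Q-mu)@V[1];k=abs(e)<2*e.std();Q=Q[k];mu=Q.mean(0)
print(len(Q),mu,V[0],np.degrees(np.arctan2(V[0,1],V[0,0])),e.std(),np.ptp((Q-mu)@V[0]))
for c,I,D,PP in(('top',im,d,P),('scene',im2,d2,P2)):
    T=(PP[...,2]>.198)&(np.hypot(PP[...,0]-.523,PP[...,1]-.19)<.04)
    q=PP[T];print(c,len(q),cv2.minAreaRect((q[:,:2]*1000).astype(np.float32)))
```

```text
174 [0.52886016 0.18900559] [0.62959222 0.77692576] 50.97995658501987 0.0010411181016869644 0.04722684443770432
top 134 ((522.8712158203125, 191.7067413330078), (48.88656997680664, 14.07711124420166), 52.50937271118164)
scene 132 ((523.686279296875, 191.48794555664062), (48.3990364074707, 15.094560623168945), 54.151119232177734)
```

View pics/z1.png

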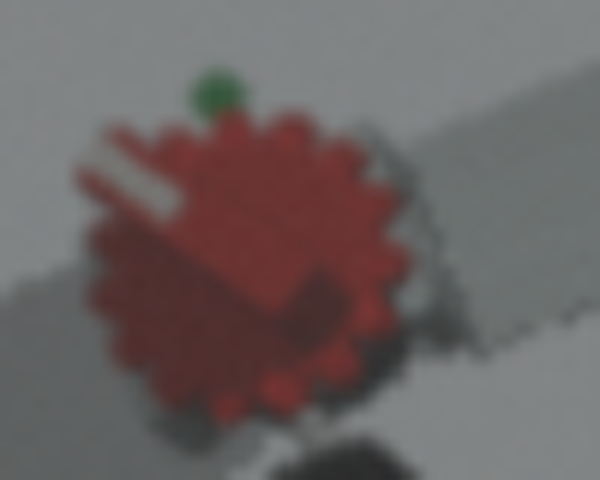

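View pics/z2.png

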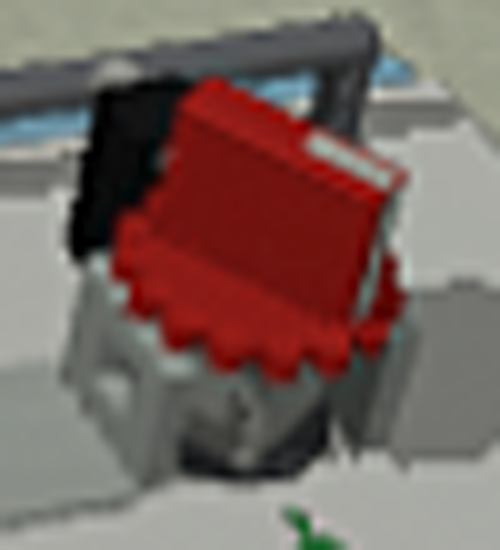

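```bash
cat >> h.py <<'E'
from scipy.spatial.transform import Rotation as Ro
def to(x,y,z,yaw,n=None):
    s=manip.sense();p=np.array(s['position']);R=Ro.from_euler('xyz',s['eef_rot'],degrees=True)
    T=Ro.from_euler('xyz',[180,0,yaw],degrees=True)
    d=R.inv().apply(np.array([x,y,z])-p)*100
    rv=(R.inv()*T).as_rotvec()
    print('now',p.round(4),np.round(s['eef_rot'],2),'F',np.round(s['force'],1),'op',round(s['opening'],3),'t',round(s['clock'],2))
    print('shift cm (present axes)',d.round(2),'turn',rv.round(4),'rows>=',np.linalg.norm(d)/6.2,np.linalg.norm(rv)/.186)
    print('shift in target axes',(T.inv().apply(np.array([x,y,z])-p)*100).round(2))
E
python3 - <<'E'
from h import *
for c in('top','scene'):
    im,d,P=cloud(c)
    a=np.array([.184,.518]);b=np.array([.523,.19]);u=(b-a)/np.linalg.norm(b-a)
    q=P[(d>0)]
    r=q[:,:2]-a;s=r@u;l=abs(r@np.array([-u[1],u[0]]))
    for k in np.arange(0,.5,.05):
        m=(s>k)&(s<k+.05)&(l<.1)
        if m.any(): print(c,round(k,2),m.sum(),q[m][:,2].max().round(3))
to(.5233,.1916,.27,142)
E
```

```text
top 0.0 3166 0.377
top 0.05 3761 0.518
top 0.1 2682 0.255
top 0.15 1606 0.149
top 0.2 1406 0.03
top 0.25 1449 0.029
top 0.3 1224 0.128
top 0.35 1532 0.161
top 0.4 1916 0.176
top 0.45 1721 0.206
scene 0.0 2957 0.531
scene 0.05 3560 0.533
scene 0.1 1589 0.518
scene 0.15 829 0.149
scene 0.2 489 0.006
scene 0.25 82 0.004
scene 0.3 53 0.127
scene 0.35 564 0.16
scene 0.4 761 0.173
scene 0.45 2413 0.205
now [0.1838 0.5183 0.2311] [-1.800e+02  2.000e-02  7.047e+01] F [-0.5 -0.6 -0.1] op 1.004 t 0.3
shift cm (present axes) [-19.44  42.92  -3.88] turn [-2.0000e-04  3.0000e-04 -1.2484e+00] rows>= 7.625029785303427 6.711611629741914
shift in target axes [-46.87  -4.84  -3.89]
```

```bash
python3 -m handwheel '[[1,0,0,-5,0,0,0],[1,0,0,-5,0,0,0],[1,-2.43,5.37,0,0,0,0],[1,-2.43,5.37,0,0,0,0],[1,-2.43,5.37,0,0,0,0],[1,-2.43,5.37,0,0,0,0],[1,-2.43,5.37,0,0,0,0],[1,-2.43,5.37,0,0,0,0],[1,-2.43,5.37,0,0,0,0],[1,-2.43,5.37,0,0,0,0]]'; python3 -m handwheel '[[0.7,0,0,0,0,0,-0.178],[0.7,0,0,0,0,0,-0.178],[0.7,0,0,0,0,0,-0.178],[0.7,0,0,0,0,0,-0.178],[0.7,0,0,0,0,0,-0.178],[0.7,0,0,0,0,0,-0.178],[0.7,0,0,0,0,0,-0.178],[0.7,0,0,0,0,0,0]]'
python3 -c "
from h import *
to(.5233,.1916,.23,142)
print(manip.sense()['joint_positions'])"
```

```text
clock: 1.55
position: [0.5249, 0.19, 0.3314]
eef_rot: [180.0, -0.0, 70.5]
force: [0.3, 0.0, 0.7]
opening: 0.999
clock: 2.55
position: [0.5237, 0.1915, 0.3312]
eef_rot: [-180.0, -0.0, 141.8]
force: [-1.1, -0.3, -0.6]
opening: 0.703
now [0.5237 0.1915 0.3312] [-179.99   -0.    141.8 ] F [-1.1 -0.3 -0.6] op 0.703 t 2.55
shift cm (present axes) [ 0.04 -0.02 10.12] turn [-0.0002 -0.0001 -0.0034] rows>= 1.632395977823304 0.01837537927878097
shift in target axes [ 0.04 -0.02 10.12]
[ 1.63274921e+01  1.50951270e+01  7.66816325e+01 -2.52298005e-03
  8.82328996e+01 -1.25476858e+02]
```

```bash
python3 -m handwheel '[[0.6,0,0,5,0,0,0],[0.6,0,0,5,0,0,0],[0.6,0,0,3,0,0,0],[0.6,0,0,2.2,0,0,0],[0.6,0,0,0,0,0,0]]'; python3 -c "
from h import *
snap('scene','s1.png');im,d,P=cloud('scene')
cv2.imwrite('pics/s1z.png',cv2.resize(im[100:260,380:520,::-1],None,fx=3.7,fy=3.7,interpolation=cv2.INTER_CUBIC))
"
```

```text
clock: 3.18
position: [0.5232, 0.1914, 0.178]
eef_rot: [-179.9, -0.1, 141.7]
force: [0.2, -0.8, 0.6]
opening: 0.597
```

View pics/s1z.png

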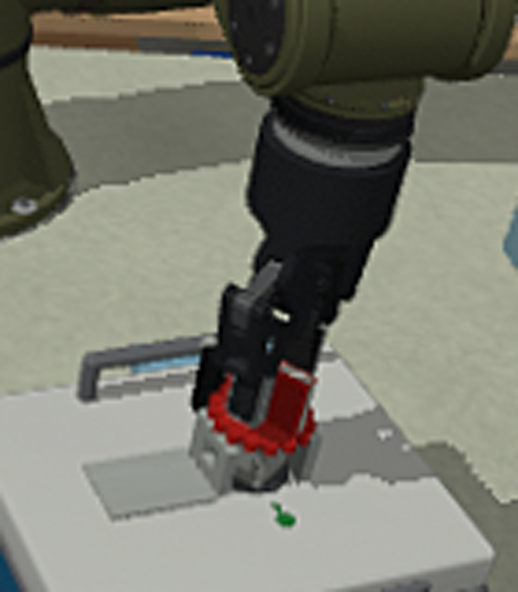

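Fingers straddle the bar in view (bar at about 290,395 in the crop). Close gently and watch the side force.

```bash
python3 -m handwheel '[[0.05,0,0,0,0,0,0],[0.05,0,0,0,0,0,0],[0.05,0,0,0,0,0,0],[0.05,0,0,0,0,0,0],[0.05,0,0,0,0,0,0]]' 30; python3 -c "
from h import *
s=manip.sense();print(s['force'],s['moment'],s['opening'],s['eef_rot'])"
```

```text
clock: 3.85
position: [0.5237, 0.192, 0.1803]
eef_rot: [179.9, -0.0, 141.8]
force: [-3.9, 2.3, 5.4]
opening: 0.152
[-3.92082616  2.33490102  5.36930193] [ 0.34954523  0.70781959 -0.0453891 ] 0.15202934806707372 [ 1.79932066e+02 -2.30205586e-03  1.41849922e+02]
```

```bash
python3 -m handwheel '[[0.05,0,0,-0.15,0,0,0.1],[0.05,0,0,0,0,0,0.1],[0.05,0,0,0,0,0,0.1],[0.05,0,0,0,0,0,0.1],[0.05,0,0,0,0,0,0.1],[0.05,0,0,0,0,0,0.075],[0.05,0,0,0,0,0,0],[0.05,0,0,0,0,0,0]]'; python3 -c "
from h import *
s=manip.sense();print(s['force'],s['moment'],s['opening'],s['eef_rot'])"
```

```text
clock: 4.85
position: [0.5242, 0.191, 0.1804]
eef_rot: [180.0, 0.1, 108.9]
force: [5.6, -3.0, -9.2]
opening: 0.155
[ 5.64852911 -3.02058063 -9.22851197] [-0.54350854 -1.11705827  0.04675693] 0.15455678137017947 [1.79977652e+02 6.13320383e-02 1.08876531e+02]
```

Release, rise, and look at the dial.

```bash
python3 -m handwheel '[[0.5,0,0,0,0,0,0],[0.6,0,0,0,0,0,0],[0.6,0,0,0,0,0,0],[0.6,0,0,-5,0,0,0],[0.6,0,0,-6,0,0,0],[0.6,0,-6,0,0,0,0],[0.6,0,-6,0,0,0,0],[0.6,0,-6,0,0,0,0],[0.6,0,-3,0,0,0,0],[0.6,0,0,0,0,0,0]]'
cat > dial.py <<'E'
from h import *
import sys
for c in('top','scene'):
    im,d=snap(c)
    im,d,P=cloud(c)
    T=(P[...,2]>.198)&(P[...,2]<.209)&(np.hypot(P[...,0]-.523,P[...,1]-.19)<.035)
    q=P[T];print(c,len(q),cv2.minAreaRect((q[:,:2]*1000).astype(np.float32)))
    a=im[165:225,170:250,::-1] if c=='top' else im[170:250,410:510,::-1]
    cv2.imwrite('pics/'+sys.argv[1]+c+'.png',cv2.resize(a,None,fx=6,fy=6,interpolation=cv2.INTER_CUBIC))
to(.4,0,.2,60)
E
python3 dial.py d1
```

```text
clock: 6.1
position: [0.3241, 0.1232, 0.2916]
eef_rot: [179.9, 0.0, 108.9]
force: [0.3, 0.4, -0.3]
opening: 0.604
top 141 ((524.39013671875, 192.50543212890625), (50.27235794067383, 14.22829818725586), 18.314619064331055)
scene 120 ((524.6273803710938, 190.6733856201172), (47.28232955932617, 14.999732971191406), 20.03271484375)
now [0.3255 0.1236 0.2912] [179.93   0.   108.92] F [ 0.4 -0.2 -1.5] op 0.599 t 6.2
shift cm (present axes) [-14.11   3.03   9.13] turn [ 1.200e-03 -5.000e-04  8.538e-01] rows>= 2.7538135151381087 4.590243985442882
shift in target axes [-6.98 12.63  9.12]
```

View pics/d1top.png

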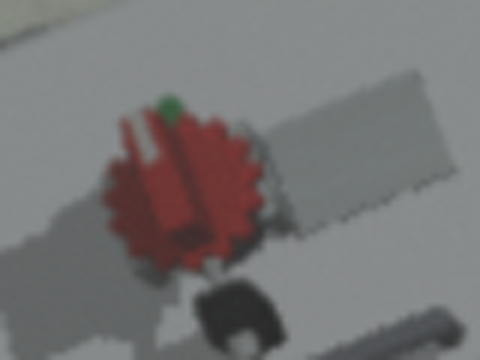

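View pics/d1scene.png

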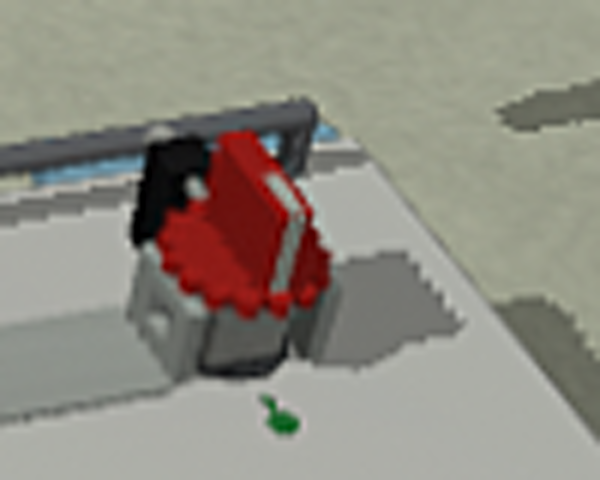

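```bash
cat > pin.py <<'E'
from h import *
for c in('top','scene'):
    im,d,P=cloud(c)
    hsv=cv2.cvtColor(im,cv2.COLOR_RGB2HSV)
    near=(np.hypot(P[...,0]-.427,P[...,1]+.104)<.11)
    A=near&(P[...,2]>.0045)&(P[...,2]<.07)
    q=P[A];
    sh=q
    Y=A&(hsv[...,0]>18)&(hsv[...,0]<34)&(hsv[...,1]>110)&(P[...,2]>.03)
    G=A&(hsv[...,0]>40)&(hsv[...,0]<85)&(hsv[...,1]>90)&(P[...,2]>.03)
    for n,m in(('Y',Y),('G',G)):
        k=P[m];k=k[k[:,2]>k[:,2].max()-.008]
        print(c,n,m.sum(),k.mean(0).round(4),cv2.minAreaRect((k[:,:2]*1000).astype(np.float32)))
    rect=cv2.minAreaRect((q[:,:2]*1000).astype(np.float32));print(c,'all',rect,q[:,2].max())
    # shaft+body axis: line fit of shaft
    mu=q[:,:2].mean(0);u=np.array([.487,.874])
    for _ in range(3):
        s=(q[:,:2]-mu)@u;l=(q[:,:2]-mu)@np.array([-u[1],u[0]])
        far=s>np.percentile(s,99.5)-.075
        e=q[far];e=e[(e[:,2]>.010)&(e[:,2]<.022)]
        mm=e[:,:2].mean(0);V=np.linalg.svd(e[:,:2]-mm,full_matrices=False)[2][0];V*=np.sign(V@u);u=V
    n=np.array([-u[1],u[0]])
    print(c,'shaft dir',np.degrees(np.arctan2(u[1],u[0])),'mid',mm,'z',e[:,2].mean(),len(e))
    s=(q[:,:2]-mm)@u;print('ends',s.min(),s.max())
E
python3 pin.py
```

```text
top Y 21 [ 0.4136 -0.1266  0.0561] ((413.92047119140625, -127.50019073486328), (5.556661128997803, 21.41005516052246), 58.49160385131836)
top G 12 [ 0.4044 -0.1441  0.0564] ((404.23150634765625, -144.17800903320312), (3.234675168991089, 18.266592025756836), 63.46311950683594)
top all ((443.00115966796875, -106.70384979248047), (210.83790588378906, 162.84207153320312), 68.65232849121094) 0.060522087109424236
top shaft dir 62.04191409081769 mid [ 0.45457711 -0.05391542] z 0.01659790459557386 111
ends -0.16181547075333372 0.05125016331850002
scene Y 68 [ 0.4183 -0.1281  0.0558] ((416.79888916015625, -127.97478485107422), (7.154937744140625, 22.287992477416992), 63.56346893310547)
scene G 55 [ 0.4076 -0.1457  0.0551] ((405.96221923828125, -145.34107971191406), (6.810546398162842, 25.108478546142578), 66.46328735351562)
scene all ((402.3667297363281, -85.47523498535156), (176.1393585205078, 92.46981048583984), 60.9613037109375) 0.05977098420679786
scene shaft dir 61.74040212769132 mid [ 0.45522839 -0.05523959] z 0.01594759883082628 116
ends -0.1391768369967619 0.03599156289984278
```

```bash
python3 -c "
from h import *
to(.4125,-.1341,.12,61.9)"
python3 -m handwheel '[[0.6,0,0,0,0,0,0.164],[0.6,0,0,0,0,0,0.164],[0.6,0,0,0,0,0,0.164],[0.6,0,0,0,0,0,0.164],[0.6,0,0,0,0,0,0.164],[0.6,0,0,0,0,0,0]]'; python3 -c "
from h import *
to(.4125,-.1341,.12,61.9)"
```

```text
now [0.3255 0.1236 0.2912] [179.93   0.   108.92] F [ 0.4 -0.2 -1.5] op 0.599 t 6.2
shift cm (present axes) [-27.2   -0.15  17.12] turn [ 1.200e-03 -5.000e-04  8.206e-01] rows>= 5.18386983436863 4.411957880190926
shift in target axes [-18.63  19.81  17.12]
clock: 6.95
position: [0.3257, 0.1236, 0.2906]
eef_rot: [-180.0, 0.0, 62.0]
force: [-0.1, 0.1, 0.5]
opening: 0.598
now [0.3257 0.1236 0.2906] [-1.7997e+02  4.0000e-02  6.1990e+01] F [-0.1  0.1  0.5] op 0.598 t 6.95
shift cm (present axes) [-18.67  19.78  17.06] turn [-0.0006  0.0006  0.0016] rows>= 5.17778945717331 0.009948904840453007
shift in target axes [-18.65  19.8   17.06]
```

```bash
python3 -m handwheel '[[0.55,-3.1,3.3,0,0,0,0],[0.55,-3.1,3.3,0,0,0,0],[0.55,-3.1,3.3,0,0,0,0],[0.55,-3.1,3.3,2,0,0,0],[0.55,-3.1,3.3,3,0,0,0],[0.55,-3.17,3.28,3,0,0,0],[0.55,0,0,4.5,0,0,0],[0.55,0,0,4.5,0,0,0],[0.55,0,0,0,0,0,0]]'; python3 -c "
from h import *
to(.4125,-.1341,.026,61.9)
snap('top','t2.png');snap('scene','s2.png')
im,d,P=cloud('scene');cv2.imwrite('pics/s2z.png',cv2.resize(im[120:260,240:380,::-1],None,fx=4,fy=4,interpolation=cv2.INTER_CUBIC))
im,d,P=cloud('top');cv2.imwrite('pics/t2z.png',cv2.resize(im[180:290,270:400,::-1],None,fx=4,fy=4,interpolation=cv2.INTER_CUBIC))
"
```

```text
clock: 8.07
position: [0.4107, -0.1339, 0.1185]
eef_rot: [-179.7, 0.0, 62.1]
force: [0.7, 0.1, 1.2]
opening: 0.548
now [ 0.4107 -0.1339  0.1185] [-1.7965e+02  3.0000e-02  6.2120e+01] F [0.7 0.1 1.2] op 0.548 t 8.07
shift cm (present axes) [0.08 0.22 9.25] turn [-0.006   0.0006  0.0038] rows>= 1.492325180633302 0.03846463365895843
shift in target axes [0.07 0.17 9.25]
```

View pics/s2z.png

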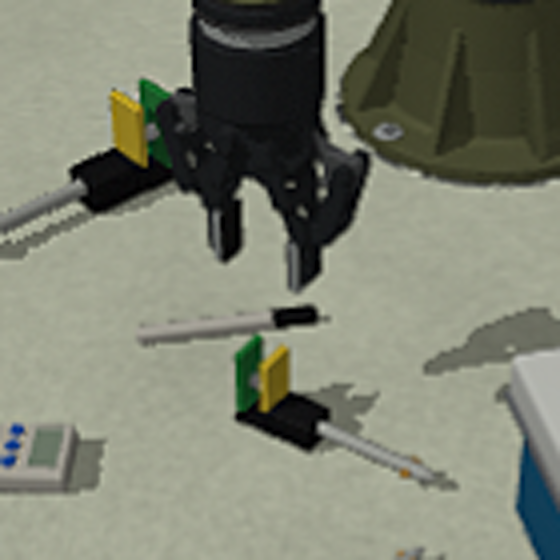

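View pics/t2z.png

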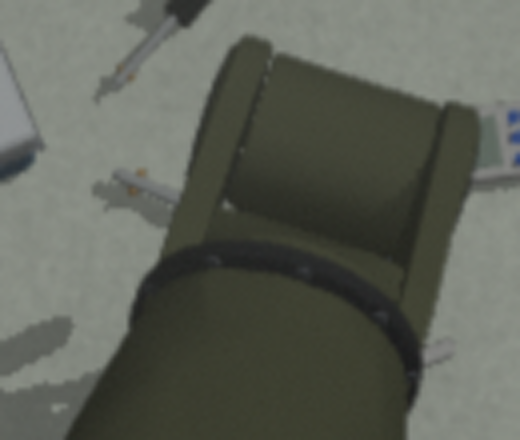

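```bash
python3 -m handwheel '[[0.5,0.1,0.2,3,0,0,0],[0.5,0,0,3,0,0,0],[0.5,0,0,2,0,0,0],[0.5,0,0,1.25,0,0,0],[0.5,0,0,0,0,0,0]]'; python3 -c "
from h import *
to(.4125,-.1341,.026,61.9)
snap('scene','s3.png')
im,d,P=cloud('scene');cv2.imwrite('pics/s3z.png',cv2.resize(im[120:260,240:380,::-1],None,fx=4,fy=4,interpolation=cv2.INTER_CUBIC))
"
```

```text
clock: 8.8
position: [0.4146, -0.1345, 0.0289]
eef_rot: [180.0, -0.0, 62.0]
force: [0.8, -0.5, 0.3]
opening: 0.498
now [ 0.4146 -0.1345  0.0289] [179.96  -0.    61.98] F [ 0.8 -0.5  0.3] op 0.498 t 8.8
shift cm (present axes) [-0.06 -0.2   0.29] turn [ 0.0007 -0.0001  0.0013] rows>= 0.05763023300691009 0.008112920366025322
shift in target axes [-0.06 -0.2   0.29]
```

View pics/s3z.png

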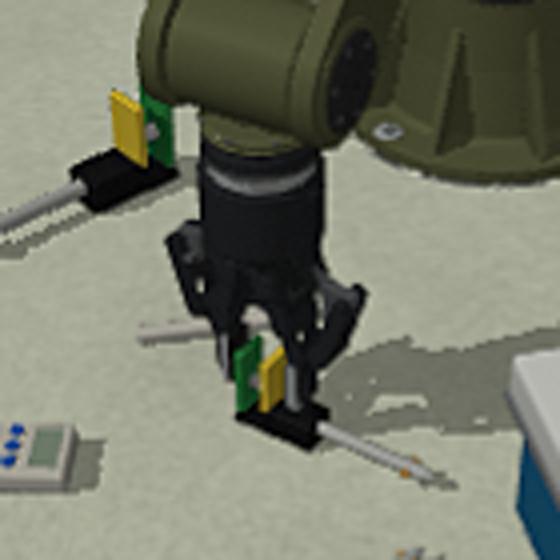

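```bash
python3 -m handwheel '[[0.45,-0.05,-0.2,0.15,0,0,0],[0.45,0,0,0,0,0,0],[0.45,0,0,0,0,0,0]]'; python3 -c "
from h import *
to(.4125,-.1341,.026,61.9)"; python3 -m handwheel '[[0.45,0,0,0,0,0,0]]'
```

```text
clock: 9.22
position: [0.4122, -0.134, 0.0271]
eef_rot: [180.0, -0.0, 61.9]
force: [0.4, -0.6, -0.5]
opening: 0.449
now [ 0.4122 -0.134   0.0271] [179.97  -0.    61.94] F [ 0.4 -0.6 -0.5] op 0.449 t 9.22
shift cm (present axes) [0.   0.04 0.11] turn [ 0.0005 -0.      0.0007] rows>= 0.01828639333730653 0.004536502996459917
shift in target axes [0.   0.04 0.11]
clock: 9.35
position: [0.4121, -0.1339, 0.0269]
eef_rot: [180.0, -0.0, 61.9]
force: [0.4, -0.2, -0.8]
opening: 0.45
```

```bash
python3 -m handwheel '[[0.05,0,0,0,0,0,0],[0.05,0,0,0,0,0,0],[0.05,0,0,0,0,0,0],[0.05,0,0,0,0,0,0],[0.05,0,0,0,0,0,0]]' 50; python3 -m handwheel '[[0.05,0,0,-1,0,0,0],[0.05,0,0,-3,0,0,0],[0.05,0,0,-5,0,0,0],[0.05,0,0,-5,0,0,0],[0.05,0,0,-5,0,0,0],[0.05,0,0,-3,0,0,0],[0.05,0,0,0,0,0,0],[0.05,0,0,0,0,0,0]]' ; python3 -c "
from h import *
snap('scene','s4.png');snap('top')
im,d,P=cloud('scene');cv2.imwrite('pics/s4z.png',cv2.resize(im[80:240,240:380,::-1],None,fx=3.7,fy=3.7,interpolation=cv2.INTER_CUBIC))
im,d,P=cloud('top');cv2.imwrite('pics/t4z.png',cv2.resize(im[150:290,250:400,::-1],None,fx=4,fy=4,interpolation=cv2.INTER_CUBIC))
"
```

```text
clock: 9.98
position: [0.4127, -0.1339, 0.0273]
eef_rot: [179.9, -0.0, 61.9]
force: [0.9, 3.2, 7.8]
opening: 0.205
clock: 10.98
position: [0.4115, -0.1337, 0.2458]
eef_rot: [-179.9, 0.0, 61.9]
force: [0.2, 0.4, -2.1]
opening: 0.202
```

View pics/s4z.png

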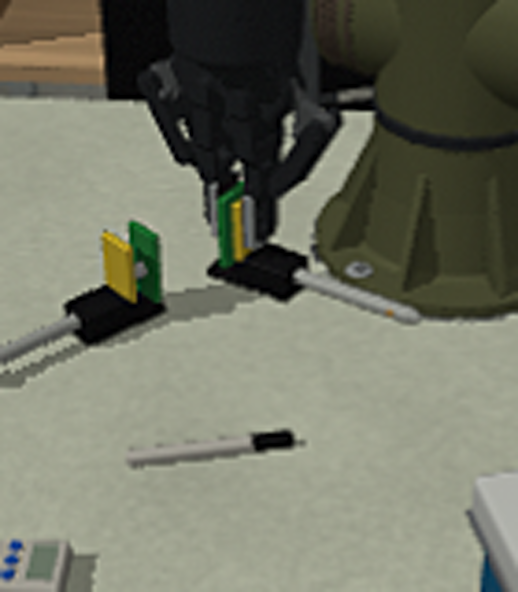

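View pics/t4z.png

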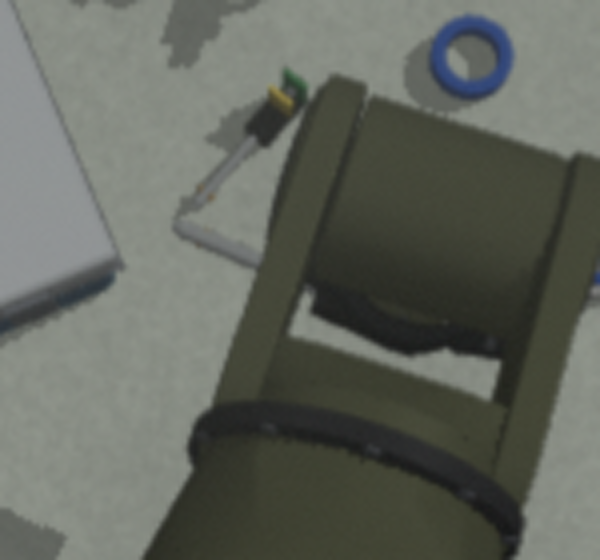

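```bash
cat > shaft.py <<'E'
from h import *
def run():
    s=manip.sense();p=np.array(s['position']);R=Ro.from_euler('xyz',s['eef_rot'],degrees=True)
    for c in('top','scene'):
        im,d,P=cloud(c)
        L=R.inv().apply((P.reshape(-1,3)-p)).reshape(P.shape)  # tool frame: x fwd, y lateral, z down
        m=(d>0)&(L[...,0]>.047)&(L[...,0]<.135)&(abs(L[...,1])<.012)&(L[...,2]>-.01)&(L[...,2]<.035)
        q=L[m]
        if len(q)<10: print(c,'few',len(q));continue
        q2=q
        for _ in range(3):
            py=np.polyfit(q2[:,0],q2[:,1],1);pz=np.polyfit(q2[:,0],q2[:,2],1)
            ey=abs(q2[:,1]-np.polyval(py,q2[:,0]));ez=abs(q2[:,2]-np.polyval(pz,q2[:,0]))
            q2=q2[(ey<.007)&(ez<.006)]
        print(c,len(q2),'x',q2[:,0].min(),q2[:,0].max(),'y at 50,120mm',np.polyval(py,[.05,.12])*1e3,'z',np.polyval(pz,[.05,.12])*1e3,'yslope deg',np.degrees(py[0]),'z',np.degrees(pz[0]))
if __name__=='__main__': run(); print(manip.sense()['position'])
E
python3 shaft.py
```

```text
top 115 x 0.04745971152166692 0.12685851225502692 y at 50,120mm [-0.85585878 -0.05202538] z [ 9.67580866 10.27357294] yslope deg 0.6579465829707344 z 0.48927672424068674
scene 154 x 0.04726509651873528 0.12732229079597787 y at 50,120mm [2.0064693  1.65367523] z [10.65276414 10.60174388] yslope deg -0.28876587691850675 z -0.04176065097910167
[ 0.41155906 -0.13372252  0.24551546]
```

```bash
python3 -m handwheel '[[0.05,0,0,0,0,0,-0.16],[0.05,0,0,0,0,0,-0.16],[0.05,0,0,0,0,0,-0.16],[0.05,0,0,0,0,0,-0.16],[0.05,0,0,0,0,0,-0.182],[0.05,0,0,0,0,0,0],[0.05,0,0,0,0,0,0]]'; python3 -c "
from h import *
to(.5798,.0301,.245,109.05)"
```

```text
clock: 11.95
position: [0.4119, -0.1339, 0.2463]
eef_rot: [-180.0, -0.0, 108.8]
force: [-0.1, 0.5, -1.9]
opening: 0.198
now [ 0.4119 -0.1339  0.2463] [-1.7996e+02 -3.0000e-02  1.0880e+02] F [-0.1  0.5 -1.9] op 0.198 t 11.95
shift cm (present axes) [10.11 21.18  0.12] turn [-0.0007 -0.0006 -0.0044] rows>= 3.7847916061434144 0.024091434749236848
shift in target axes [10.02 21.22  0.13]
```

```bash
python3 -m handwheel '[[0.05,2,4.2,0,0,0,-0.004],[0.05,2,4.2,0,0,0,0],[0.05,2,4.2,0,0,0,0],[0.05,2,4.2,0,0,0,0],[0.05,2,4.4,0,0,0,0],[0.05,0,0,3,0,0,0],[0.05,0,0,2,0,0,0],[0.05,0,0,1,0,0,0],[0.05,0,0,0,0,0,0],[0.05,0,0,0,0,0,0]]'; python3 -c "
from h import *
to(.5798,.0301,.1563,109.05)
snap('scene','s5.png');snap('top')
im,d,P=cloud('scene');cv2.imwrite('pics/s5z.png',cv2.resize(im[150:260,330:490,::-1],None,fx=5,fy=5,interpolation=cv2.INTER_CUBIC))
im,d,P=cloud('top');cv2.imwrite('pics/t5z.png',cv2.resize(im[130:240,170:330,::-1],None,fx=5,fy=5,interpolation=cv2.INTER_CUBIC))
"; python3 shaft.py
```

```text
clock: 13.2
position: [0.5796, 0.0302, 0.1878]
eef_rot: [179.9, 0.0, 109.2]
force: [-0.6, 0.3, -1.2]
opening: 0.201
now [0.5796 0.0302 0.1878] [1.7993e+02 3.0000e-02 1.0922e+02] F [-0.6  0.3 -1.2] op 0.201 t 13.2
shift cm (present axes) [-0.01  0.01  3.15] turn [0.0013 0.0005 0.0029] rows>= 0.5073442730584177 0.017485039853817833
shift in target axes [-0.02  0.01  3.15]
top few 0
scene 164 x 0.047291441204598765 0.12429544795338326 y at 50,120mm [3.23753497 2.97267345] z [10.4549039  10.39818298] yslope deg -0.21679210312502198 z -0.04642670740956588
[0.57959088 0.03025848 0.18768304]
```

View pics/s5z.png

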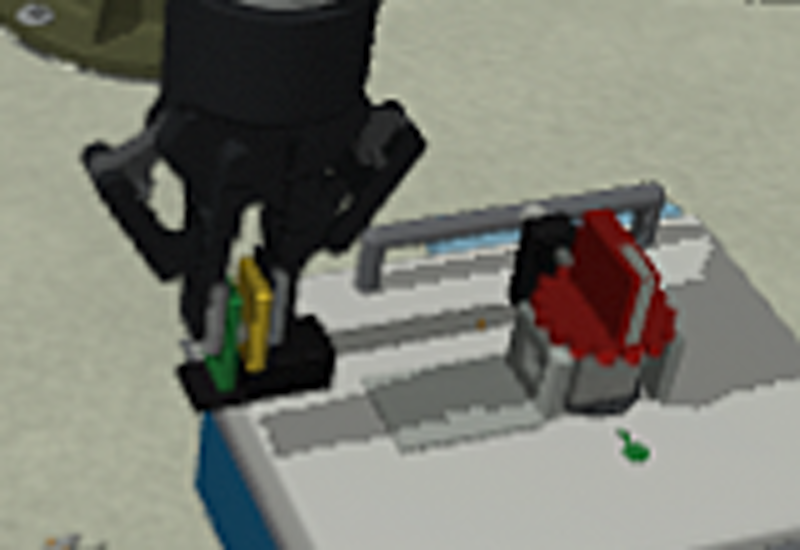

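View pics/t5z.png

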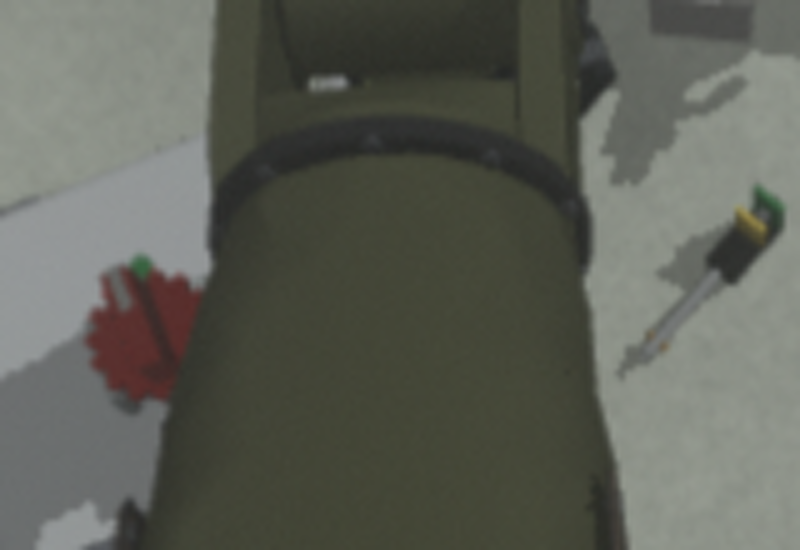

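```bash
cat > ov.py <<'E'
from h import *
import sys
def proj(c,X):
    k=manip.get_calibration(c);K=np.array(k['K']);p=np.array(X)@np.array(k['R']).T+k['t']
    x=p[:,0]/p[:,2];y=p[:,1]/p[:,2];r2=x*x+y*y;f=1+k['k1']*r2
    return np.stack([K[0,0]*x*f+K[0,2],K[1,1]*y*f+K[1,2]],1)
a=np.radians(109.05);ux=np.array([np.cos(a),np.sin(a),0]);uy=np.array([-np.sin(a),np.cos(a),0]);uz=np.array([0,0,1])
M=np.array([.5333,.1632,.143])
def W(x,y,z): return M+x*ux+y*uy+z*uz
im,d,P=cloud('scene')
S=12;u0,v0,u1,v1=(415,195,480,245)
a_=cv2.resize(im[v0:v1,u0:u1,::-1],None,fx=S,fy=S,interpolation=cv2.INTER_CUBIC)
def poly(pts,col):
    q=((proj('scene',pts)-[u0-.5,v0-.5])*S).astype(int);cv2.polylines(a_,[q],True,col,1)
poly([W(0,s*.007,t*.007) for s,t in((1,1),(1,-1),(-1,-1),(-1,1))],(0,255,255))
poly([W(0,s*.02,t) for s,t in((1,.016),(1,-.018),(-1,-.018),(-1,.016))],(255,255,0))
poly([W(.06,s*.02,t) for s,t in((1,.016),(1,-.018),(-1,-.018),(-1,.016))],(255,0,255))
poly([W(-.067,s*.023,-.0155) for s in(1,-1)]+[W(-.001,s*.023,-.0155) for s in(-1,1)],(0,255,0))
cv2.imwrite('pics/'+sys.argv[1],a_[:600,:800])
E
python3 ov.py o1.png
```

```text
(no output)
```

View pics/o1.png

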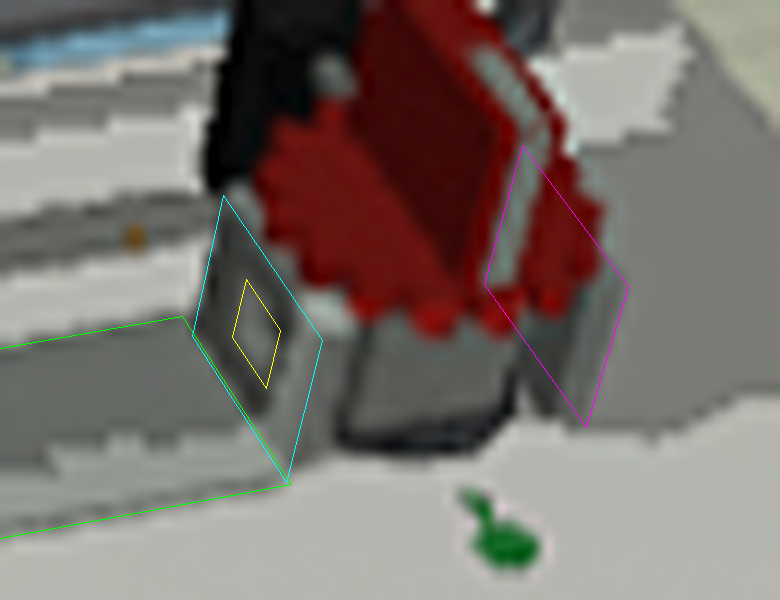

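```bash
python3 -m handwheel '[[0.05,0,0,2,0,0,0.003],[0.05,0,0,1.1,0,0,0],[0.05,0,0,0,0,0,0],[0.05,0,0,0,0,0,0]]'; python3 -c "
from h import *
to(.5798,.0301,.1563,109.05)
snap('scene')"; python3 shaft.py; sed -i 's/^cv2.imwrite/for yy,zz in((.005,0),(-.005,0),(0,.005),(0,-.005)): poly([W(-.1,yy,zz),W(0,yy,zz)],(0,0,255))\ncv2.imwrite/; s/u0,v0,u1,v1=(415,195,480,245)/u0,v0,u1,v1=(395,200,460,245)/' ov.py; python3 ov.py o2.png
```

```text
clock: 13.8
position: [0.5796, 0.0303, 0.1565]
eef_rot: [179.9, 0.0, 109.1]
force: [-0.2, 0.0, -1.1]
opening: 0.197
now [0.5796 0.0303 0.1565] [1.7995e+02 2.0000e-02 1.0909e+02] F [-0.2  0.  -1.1] op 0.197 t 13.8
shift cm (present axes) [-0.02  0.01  0.02] turn [0.0009 0.0003 0.0007] rows>= 0.005322945667650037 0.0060845489104479145
shift in target axes [-0.02  0.01  0.02]
top few 0
scene 43 x 0.07843758244004652 0.13432832266706815 y at 50,120mm [5.26242588 2.2342029 ] z [28.19474164 28.64489441] yslope deg -2.478634237809891 z 0.36845505474988016
[0.57962637 0.03033772 0.15657814]
```

View pics/o2.png

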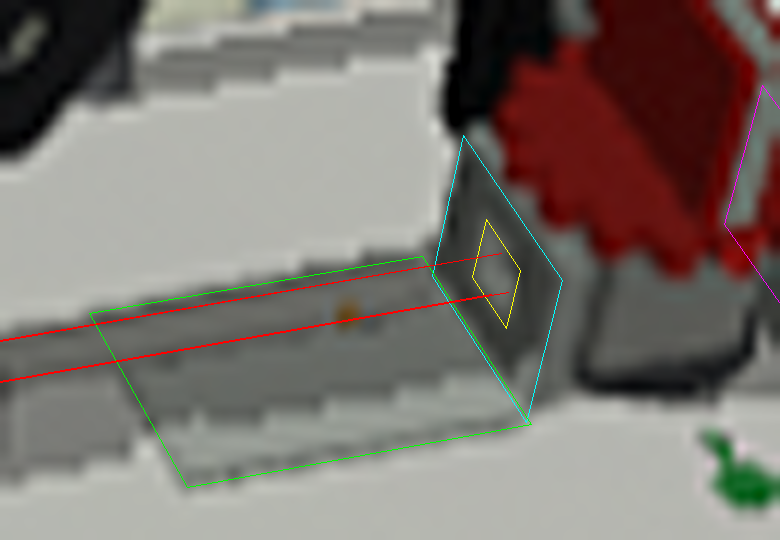

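```bash
python3 -m handwheel '[[0.05,0.5,0,0,0,0,0],[0.05,0.5,0,0,0,0,0],[0.05,0.5,0,0,0,0,0],[0.05,0.5,0,0,0,0,0],[0.05,0.5,0,0,0,0,0],[0.05,0,0,0,0,0,0]]'; python3 -c "
from h import *
to(.5475,.1237,.1563,109.05);s=manip.sense();print(s['force'],s['moment'])
snap('scene')"; sed -i 's/for yy,zz.*$//' ov.py;  python3 ov.py o3.png
```

```text
clock: 14.6
position: [0.571, 0.0543, 0.1558]
eef_rot: [-180.0, 0.0, 109.1]
force: [0.5, -0.6, -1.7]
opening: 0.198
now [0.571  0.0543 0.1558] [-180.      0.    109.12] F [ 0.5 -0.6 -1.7] op 0.198 t 14.6
shift cm (present axes) [ 7.33  0.05 -0.05] turn [-0.      0.      0.0012] rows>= 1.1823324891094584 0.006433118228756439
shift in target axes [ 7.33  0.04 -0.05]
[ 0.50542887 -0.5586827  -1.69848018] [-0.04036235 -0.05521233 -0.02721455]
```

View pics/o3.png

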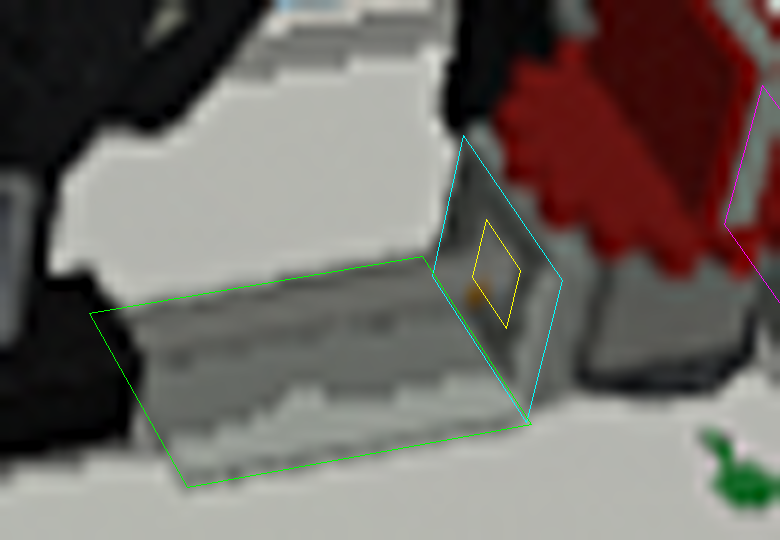

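```bash
python3 -m handwheel '[[0.05,0.5,0.02,-0.02,0,0,0],[0.05,0.5,0,0,0,0,0],[0.05,0.5,0,0,0,0,0],[0.05,0.5,0,0,0,0,0],[0.05,0.5,0,0,0,0,0],[0.05,0,0,0,0,0,0]]'; python3 -c "
from h import *
to(.5475,.1237,.1563,109.05);s=manip.sense();print(s['force'],s['moment'])"
```

```text
clock: 15.4
position: [0.5631, 0.0781, 0.156]
eef_rot: [180.0, -0.0, 109.1]
force: [-0.5, 0.7, -1.3]
opening: 0.199
now [0.5631 0.0781 0.156 ] [ 1.7999e+02 -1.0000e-02  1.0912e+02] F [-0.5  0.7 -1.3] op 0.199 t 15.4
shift cm (present axes) [ 4.82  0.02 -0.03] turn [ 0.0001 -0.0002  0.0012] rows>= 0.7775473804112458 0.006306370980819208
shift in target axes [ 4.82  0.02 -0.03]
[-0.50238118  0.65777527 -1.29616896] [-0.03874276  0.14608156  0.06242289]
```

```bash
python3 -m handwheel '[[0.05,0.6,0,0,0,0,0],[0.05,0.6,0,0,0,0,0],[0.05,0.6,0,0,0,0,0],[0.05,0.6,0,0,0,0,0],[0.05,0.6,0,0,0,0,0],[0.05,0.6,0,0,0,0,0],[0.05,0.4,0,0,0,0,0],[0.05,0,0,0,0,0,0],[0.05,0,0,0,0,0,0]]'; python3 -c "
from h import *
to(.5475,.1237,.1563,109.05);s=manip.sense();print(s['force'],s['moment'])
snap('scene')"; python3 ov.py o4.png
```

```text
clock: 16.52
position: [0.5499, 0.1155, 0.1559]
eef_rot: [-180.0, -0.0, 109.1]
force: [-2.3, 1.0, -1.2]
opening: 0.199
now [0.5499 0.1155 0.1559] [-1.7998e+02 -1.0000e-02  1.0910e+02] F [-2.3  1.  -1.2] op 0.199 t 16.52
shift cm (present axes) [ 0.86  0.04 -0.04] turn [-0.0003 -0.0002  0.0009] rows>= 0.13850881293544143 0.005258531974030947
shift in target axes [ 0.86  0.04 -0.04]
[-2.2759783   1.0100642  -1.19823738] [-0.04581606  0.49632352  0.24359558]
```

View pics/o4.png

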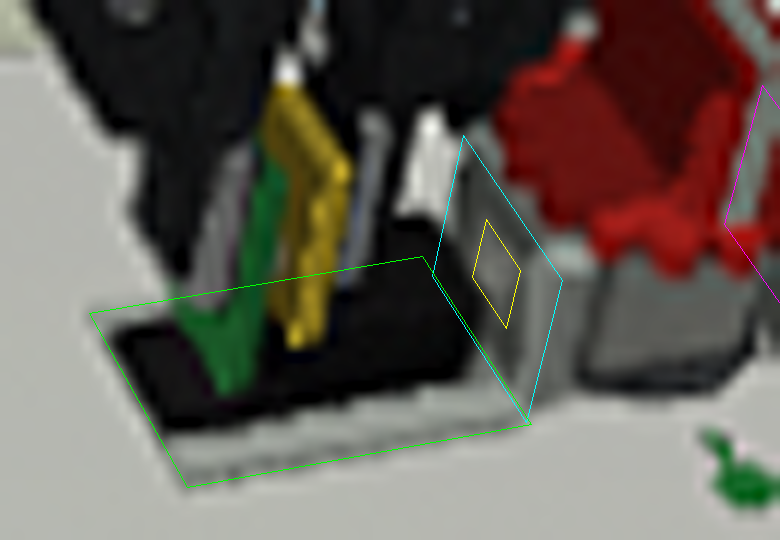

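```bash
python3 -m handwheel '[[0.05,0.3,-0.05,0,0,0,0],[0.05,0.3,0,0,0,0,0],[0.05,0.2,0,0,0,0,0],[0.05,0.1,0,0,0,0,0],[0.05,0,0,0,0,0,0]]'; python3 -c "
from h import *
to(.5475,.1237,.1563,109.05);s=manip.sense();print(s['force'],s['moment'])"
```

```text
clock: 17.2
position: [0.5468, 0.1236, 0.1561]
eef_rot: [180.0, 0.0, 109.1]
force: [1.8, -2.2, -0.5]
opening: 0.198
now [0.5468 0.1236 0.1561] [1.7997e+02 2.0000e-02 1.0908e+02] F [ 1.8 -2.2 -0.5] op 0.198 t 17.2
shift cm (present axes) [-0.01  0.06 -0.02] turn [0.0005 0.0004 0.0006] rows>= 0.010988602795806997 0.004668094270645415
shift in target axes [-0.01  0.06 -0.02]
[ 1.77637526 -2.15399516 -0.54057621] [-0.51377253 -0.18503933 -0.01126527]
```

```bash
python3 -m handwheel '[[0.05,0.1,0.02,0,0,0,0],[0.05,0.1,0,0,0,0,0],[0.05,0,0,0,0,0,0]]'; python3 -c "
from h import *
to(.5475,.1237,.1563,109.05);s=manip.sense();print(s['force'],s['moment'])
snap('scene')"; python3 ov.py o5.png
```

```text
clock: 17.58
position: [0.5468, 0.1239, 0.1563]
eef_rot: [180.0, 0.2, 109.1]
force: [2.6, -15.1, 0.8]
opening: 0.203
now [0.5468 0.1239 0.1563] [179.98   0.19 109.05] F [  2.6 -15.1   0.8] op 0.203 t 17.57
shift cm (present axes) [-0.04  0.06  0.  ] turn [0.0003 0.0033 0.    ] rows>= 0.011768319797227504 0.017567706240959824
shift in target axes [-0.04  0.06  0.  ]
[  2.55232352 -15.13023021   0.84464856] [-2.85999259 -0.51848817  0.02730083]
```

View pics/o5.png

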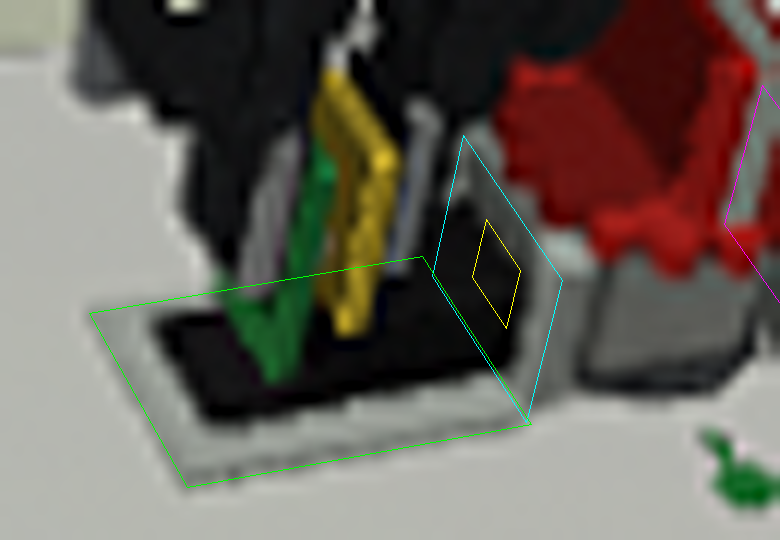

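```bash
python3 -m handwheel '[[0.05,0,0,0.1,0,0,0],[0.26,0,0,0,0,0,0],[0.32,0,0,0,0,0,0],[0.38,0,0,0,0,0,0],[0.42,0,0,0,0,0,0],[0.42,0,0,0,0,0,0]]'; python3 -c "
from h import *
to(.5475,.1237,.1563,109.05);s=manip.sense();print(s['force'],s['moment'])
snap('scene')"; python3 ov.py o6.png
```

```text
clock: 18.38
position: [0.5463, 0.1255, 0.155]
eef_rot: [180.0, 0.0, 109.1]
force: [2.2, -4.0, -1.0]
opening: 0.416
now [0.5463 0.1255 0.155 ] [1.7998e+02 2.0000e-02 1.0908e+02] F [ 2.2 -4.  -1. ] op 0.416 t 18.38
shift cm (present axes) [-0.21  0.05 -0.13] turn [0.0003 0.0003 0.0005] rows>= 0.040329985238730416 0.0035686892713807303
shift in target axes [-0.21  0.05 -0.13]
[ 2.17977473 -3.95402358 -0.99428114] [-0.71441502 -0.35218697  0.02177651]
```

View pics/o6.png

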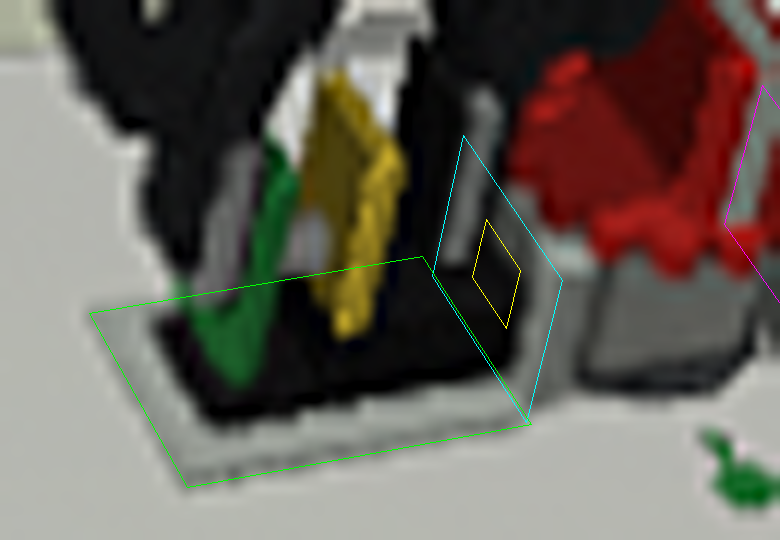

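```bash
python3 -m handwheel '[[0.48,-0.3,0,0,0,0,0],[0.52,-0.3,0,0,0,0,0],[0.52,0,0,0,0,0,0],[0.52,0,0,0,0,0,0]]'; python3 -c "
from h import *
s=manip.sense();print(s['force'],s['moment'])
snap('scene')"; python3 ov.py o7.png
```

```text
clock: 18.92
position: [0.5481, 0.1201, 0.155]
eef_rot: [180.0, -0.0, 109.1]
force: [0.4, 0.8, 0.8]
opening: 0.518
[0.37463393 0.83977338 0.75260018] [-0.01789342  0.0038589   0.00182294]
```

View pics/o7.png

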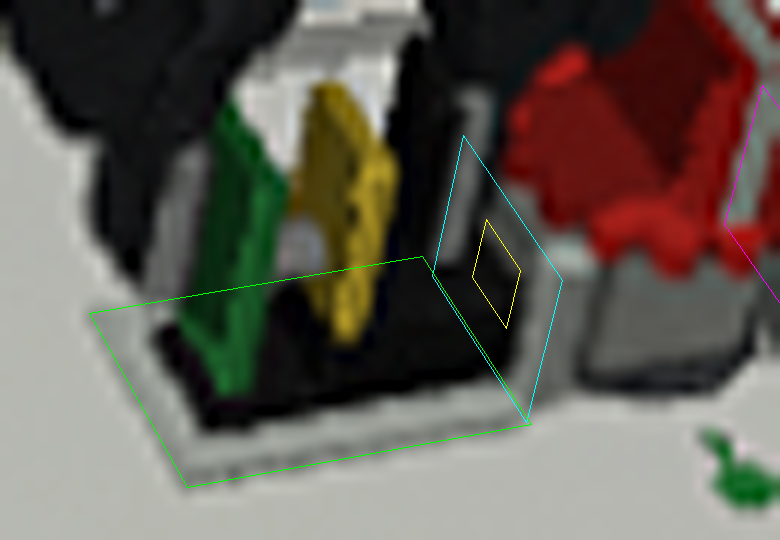

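```bash
python3 -m handwheel '[[0.52,0,0,-2,0,0,0],[0.52,0,0,-4,0,0,0],[0.52,0,0,-5,0,0,0],[0.52,0,0,-5,0,0,0],[0.52,-5,-3,0,0,0,0],[0.52,-5,-3,0,0,0,0],[0.52,-5,-3,0,0,0,0],[0.52,-5,-3,0,0,0,0],[0.52,-5,-3,0,0,0,0],[0.52,0,0,0,0,0,0]]'; python3 dial.py d2; python3 -c "
from h import *
im,d,P=cloud('scene');cv2.imwrite('pics/s8z.png',cv2.resize(im[175:260,390:490,::-1],None,fx=7,fy=7,interpolation=cv2.INTER_CUBIC))
im,d,P=cloud('top');cv2.imwrite('pics/t8z.png',cv2.resize(im[150:230,165:265,::-1],None,fx=7,fy=7,interpolation=cv2.INTER_CUBIC))"
```

```text
clock: 20.23
position: [0.4873, -0.1682, 0.3149]
eef_rot: [-180.0, 0.0, 108.8]
force: [0.6, 1.1, 0.7]
opening: 0.519
top 141 ((523.578125, 192.32211303710938), (49.86306381225586, 14.253531455993652), 19.793663024902344)
scene 122 ((523.4247436523438, 190.24441528320312), (49.60586166381836, 14.414260864257812), 20.521732330322266)
now [ 0.4881 -0.1653  0.315 ] [ 1.7999e+02 -1.0000e-02  1.0903e+02] F [ 0.2  0.5 -0.3] op 0.52 t 20.32
shift cm (present axes) [18.5  -2.94 11.5 ] turn [ 0.000e+00 -3.000e-04  8.558e-01] rows>= 3.5449370443740964 4.600903563833229
shift in target axes [  9.91 -15.89  11.5 ]
```

View pics/s8z.png

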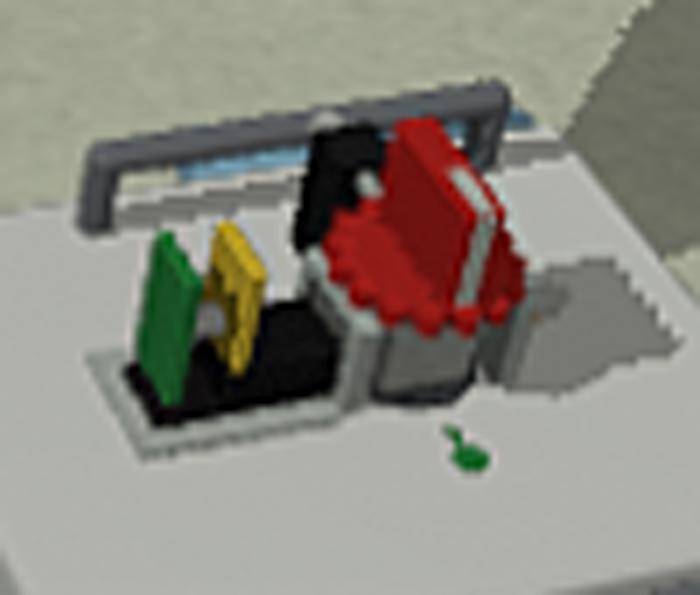

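View pics/t8z.png

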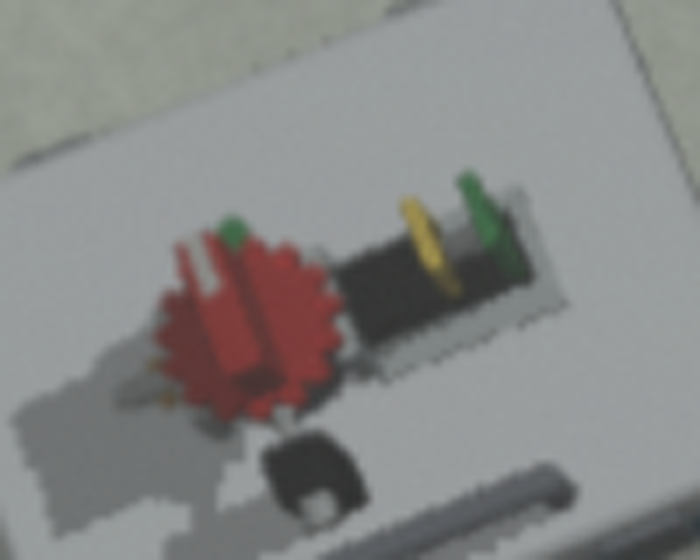

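Run:
```python
from h import *
a=np.radians(109.05);ux=np.array([np.cos(a),np.sin(a),0]);uy=np.array([-np.sin(a),np.cos(a),0]);M=np.array([.5333,.1632,.143])
for c in('top','scene'):
    im,d,P=cloud(c);hsv=cv2.cvtColor(im,cv2.COLOR_RGB2HSV)
    L=np.stack([(P-M)@ux,(P-M)@uy,P[...,2]-.143],-1)*1e3
    box=(d>0)&(abs(L[...,1])<30)&(L[...,0]>-80)&(L[...,0]<90)
    Y=box&(hsv[...,0]>18)&(hsv[...,0]<34)&(hsv[...,1]>110)&(L[...,2]>10)&(L[...,0]<0)
    G=box&(hsv[...,0]>40)&(hsv[...,0]<85)&(hsv[...,1]>90)&(L[...,2]>10)&(L[...,0]<0)
    B=box&(hsv[...,2]<45)&(L[...,0]<8)&(L[...,0]>-70)&(L[...,2]>-3)&(L[...,2]<12)
    for n,m in(('Y',Y),('G',G),('body',B)):
        q=L[m]; 
        if len(q): print(c,n,len(q),q.mean(0).round(1),np.percentile(q,[2,98],axis=0).round(1).tolist())
    Ba=box&(hsv[...,0]>5)&(hsv[...,0]<30)&(hsv[...,1]>70)&(L[...,0]>55)&(L[...,0]<85)
    print(c,'beyond far ear brass',L[Ba].round(1).tolist())
```

```text
top Y 20 [-35.5   0.7  41.7] [[-37.7, -10.0, 38.6], [-33.0, 9.8, 44.5]]
top G 8 [-55.6   1.5  41.1] [[-57.2, -7.3, 39.3], [-53.8, 8.5, 43.9]]
top beyond far ear brass []
scene Y 110 [-36.8  -4.   30.2] [[-39.0, -14.7, 12.8], [-33.1, 11.1, 42.9]]
scene G 109 [-57.1  -4.8  29.3] [[-59.4, -14.5, 10.6], [-53.2, 7.8, 43.0]]
scene body 144 [-17.1  -5.8   4. ] [[-38.2, -15.0, -2.3], [-1.0, 11.4, 7.8]]
scene beyond far ear brass []
```

```bash
python3 ov.py o8.png
python3 - <<'E'
import cv2,numpy as np
for n in('o5','o6','o7','o8'):
    im=cv2.imread('pics/%s.png'%n);h=cv2.cvtColor(im,cv2.COLOR_BGR2HSV)
    m=(h[...,0]>18)&(h[...,0]<30)&(h[...,1]>140)&(h[...,2]>60);m[:160]=0;m[:, :280]=0
    m[:, 430:]=0
    v,u=np.nonzero(m)
    row=[(np.nonzero(m[r])[0].max()) if m[r].any() else None for r in(200,240,280,310)]
    # black body front-bottom edge vs ear: bottom-most dark px
    print(n,m.sum(),u.mean().round(1),v.mean().round(1),row,v.max())
E
```

```text
o5 8824 358.3 240.4 [np.int64(393), np.int64(384), np.int64(375), np.int64(370)] 336
o6 11165 353.5 231.2 [np.int64(395), np.int64(387), np.int64(379), np.int64(372)] 338
o7 11553 347.3 232.5 [np.int64(392), np.int64(383), np.int64(373), np.int64(370)] 341
o8 10862 347.8 233.6 [np.int64(388), np.int64(383), np.int64(373), np.int64(369)] 341
```

View pics/o8.png

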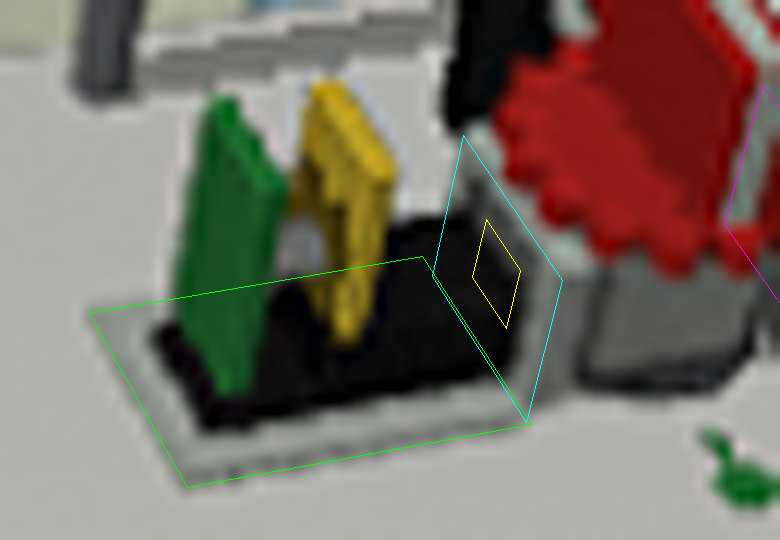

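```bash
python3 -c "
from h import *
snap('top','t9.png')"
```

```text
(no output)
```

View pics/t9.png

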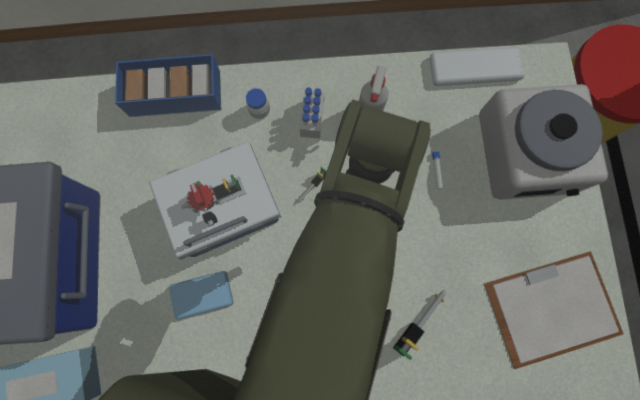

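The picture shows the pin in the latch at about (215,190). The objects I can see are where they were, and the arm touches nothing.

```bash
python3 -m handwheel '[[0.52,0,0,0,0,0,0],[0.52,0,0,0,0,0,0]]'; python3 -c "
from workcell import manip
print(manip.close_job())"
```

```text
clock: 20.62
position: [0.4884, -0.1644, 0.315]
eef_rot: [180.0, 0.0, 109.2]
force: [-1.1, 0.6, 0.3]
opening: 0.521
the job is handed in; nothing more can be done
None
```

I turned the dial to the green mark, then put the middle-sized pin through ear, hub and ear and let it lock. I handed the job in at about 20.6 s of the 64 s allowed; it reports no verdict.

- **Dial:** it started about 33° short, between two clicks, so I turned it clockwise by that much in one smooth turn. In the last pictures the bar stood at 19.8° and 20.5° against an expected 19°, with the white pointer over the green mark.
- **Pin:** I squeezed it to about 17 mm over both plates, and it slid through with only 2–3 N of side force. I pressed it against the first ear with about 15 N before letting go.
- **Lock:** afterwards the green plate was fully out, with the two plates 20 mm apart as they should be when released. The top picture shows both brass balls standing out behind the far ear. A colour search for brass there found nothing, so that rests on seeing it in the picture.
- **Shoulder:** the pin may have slipped back slightly when released. The pictures put the shoulder within about 1 mm of the ear. The yellow plate read 0.5 mm too far back in the top view and 1.8 mm in the scene view, which is less reliable because of its viewing angle. I did not push it again.
- **Other things:** those visible in the last top picture had not moved. The arm hid the marker, the timer and the tape roll there, though it stayed clear of them. The gripper was well away from everything at hand-in.

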